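Open the blow-off air tap on the electronics bench

ROBOT

A 7-joint arm with a two-finger parallel gripper is mounted at the origin on the work surface. World frame = base frame: x ahead of the robot, y to its left, z up, the work surface at z = 0. Lengths are in m, angles in rad, forces in N, time in s.
With the tool pointing down it reaches from about 0.425 to 0.95 m from the base axis. Payload 4.7 kg.
Tool frame: the origin (TCP) lies at the very end of the fingers, on their centre line; the grasp point (between the pads) lies 19 mm behind it; z points along the fingers, x is the direction in which the jaws open and shut, and the axes are right-handed (so a half turn about z gives the same grasp; the last joint's range is limited). The gripper opens to 87 mm and grips with 3 to 60 N. Pads are 19 mm wide; open, the fingers measure 117 mm over their backs; the gripper's body (75 mm by 190 mm) begins 51 mm behind the grasp point.
Start: joints at [-1.303, 0.469, -0.049, 1.532, 0.024, 1.141, -0.082], TCP at [0.197, 0.646, 0.223] pointing down, gripper open.
Joint ranges: [-2.59, 2.59], [-0.33, 1.99], [-1.39, 1.29], [0.1, 2.45], [-1.04, 4.18], [0.21, 1.99], [-2.66, 2.66]. Speed limits (rad/s): [2.57, 2.57, 3.14, 3.14, 3.14, 3.14, 3.14].

INTERFACE

Orientations are given as a unit quaternion [x, y, z, w].
In Python, from bench import r, camera, camera_info gives the robot as it stands. The module is installed in compiled form; this text tells all that it offers.
- The arm moves only by the shell command python3 -m inch 'ROWS' [OPENING]. ROWS is JSON, a list of rows, each an object of numbers: "tx", "ty", "tz": the shift along the tool's x, y, z in m; "wx", "wy", "wz": the turn, a rotation vector about the tool's x, y, z in rad. In form: [{"tx": .., "ty": .., "tz": .., "wx": .., "wy": .., "wz": ..}, ...]. A call has 1 to 20 rows; each row is the pose to reach, as a shift and turn from the pose commanded when the call began, along the tool's axes at that moment; what a row does not reach only later rows make up. A row lasts 1/12 s, in which the tool goes at most 41.7 mm and 7.16 degrees, less where a joint would pass 70% of its speed; a pose out of reach is approached as far as the arm can. A call with a gripper value outside its range is refused whole. OPENING is the opening, from -1 (shut) to 1 (fully open), set as the call begins (- or left out, the last holds). The fingers move at their own pace and stop on an object; the grip force is fixed at half the most. Time passes only in rows, so rows that repeat a pose let the fingers close. It gives the time, the measured TCP pose, the force and the opening at its end, in the units of the state.
- r.state(): the state, without advancing time (a new reading comes with each control period).
- camera(name): name is "scene" or "top"; returns (picture, depth): 384x512x3 uint8, red, green, blue; 384x512 float32, m along the optical axis (not along the pixel's ray), 0 where there is no reading.
- camera_info(name): a dict with "fx", "fy", "cx", "cy" (pixels), "position" and "orientation" of the camera in the world. Camera axes: x right, y down, z forward; pixel columns grow to the right and rows downward; lengths in m; the calibration is good to about 2 mm. A picture is of the moment at which its call begins. camera_info takes no time and is no camera call.
- r.close_job(): hands the job in, once; it reports no verdict.
The state is a dict: "time": time; "joints": joint angles; "joint_velocities": joint speeds; "joint_efforts": joint torques, N m; "tool_pos": TCP position; "tool_rot": TCP orientation; "wrist_force": force on the tool from outside, world axes, zero at the start; "ft_torque": the same for the moment, N m; "opening": finger opening in m.
Only numpy, scipy, OpenCV 4.12 (cv2) and the standard library are available. Lean on these libraries where they do the work, as an engineer would, in place of code of your own. Each camera call takes 0.05 s, during which the arm holds its last target. There are 200 camera calls.

TASK

Open the compressed-air tap with the red lever, so that dust can be blown off the boards: turn its lever anticlockwise (seen from above) all the way to the open stop, where it lies in line with the pipe over the outlet, and let go. Leave the lever of the yellow tap and the hard drive as they are.

Things in the scene. Friction and masses are not known exactly. Their poses are not given: they have to be found in the camera images.
- red_valve: Air tap with the red lever, bolted down; may stand left or right of the like yellow tap. Origin: centre of the underside of its 150 x 60 x 8 mm base plate, on the bench, straight below the lever's upright axis. z up, x along the pipe to the outlet. Pipe 55 mm up, from x = -66 to +84 mm, top at most 72 mm; above that only a gland and stem on the axis, radius 10 mm.
- red_lever (a joint): Red lever's angle (rad), anticlockwise from above. 0: closed stop, lever along -y of red_valve; 1.571: open stop, along +x. Starts at 0 to 0.45, stays where left, friction 0.3 N m. The sleeve is a bar 14 mm wide and tall, 35 to 110 mm from the axis, its middle 97 mm above the bench; pinch or push it 80 mm from the axis.
- yellow_grip (a point): Middle of the yellow lever's sleeve, 80 mm from its axis and 97 mm above the bench. The yellow tap is the same as the red but for the colour, its axis at least 220 mm away; its lever may be at any angle and must stay there.
- hard_drive: Loose hard drive, a 147 x 102 x 26 mm dark block with a bright lid, lying flat on the mat beyond the taps; 0.6 kg. Origin: centre of its underside; x along its length, z up.
There are look-alikes about, which are no part of the job. What is shaped like the red_valve but green or orange is not meant.

How it is judged:
By the outcome, as a careful person would: the job done as asked, in the order asked, and still so for the second after the job is handed in, with the robot touching nothing.
It also fails if it takes over 34 s, if anything falls off the work surface, if the arm or the gripper's body presses on something with over 40 N, if the wrist force passes 120 N, or if a joint passes its speed limit or range.

## Working session

There is one attempt and no reset: what is moved stays moved. The work goes in short steps, Python scripts to look and compute and a shell command to move; the robot and the scene stay as the last step left them, time stands still between calls to the robot, and variables do not carry over. Pictures are saved under pics/ and viewed, about 8 in all and at most 12, crops included, and the job is handed in when it is done.

```bash
mkdir -p pics; cat > h.py <<'E'
import numpy as np,cv2
from bench import r,camera,camera_info
from scipy.spatial.transform import Rotation as R
def cloud(name):
    im,d=camera(name);k=camera_info(name)
    v,u=np.mgrid[:384,:512]
    p=np.stack([(u-k['cx'])/k['fx']*d,(v-k['cy'])/k['fy']*d,d],-1)
    q=k['orientation'];M=R.from_quat(q).as_matrix()
    w=p@M.T+np.array(k['position']);w[d==0]=np.nan
    return im,w
def save(n,im): cv2.imwrite('pics/'+n,im[...,::-1])
E
python3 - <<'E'
from h import *
a,wa=cloud('scene');b,wb=cloud('top')
np.savez('s.npz',a=a,wa=wa,b=b,wb=wb)
save('scene.png',a);save('top.png',b)
s=r.state();print(s['time'],s['tool_pos'],s['tool_rot'],s['opening'])
for n in('scene','top'):print(camera_info(n))
for n,im,w in(('scene',a,wa),('top',b,wb)):
    h=cv2.cvtColor(im,cv2.COLOR_RGB2HSV)
    for c,lo,hi in(('red',0,6),('red2',174,180),('orange',7,18),('yellow',20,34),('green',40,85)):
        m=cv2.inRange(h,(lo,120,70),(hi,255,255))
        N,l,st,ce=cv2.connectedComponentsWithStats(m)
        for i in range(1,N):
            if st[i,4]>25: print(n,c,st[i],ce[i].round(),np.nanmedian(w[l==i],0).round(3))
E
```

```text
0.1 [0.1972584 0.6449931 0.2216001] [ 8.03873231e-01  5.94800020e-01 -6.79895577e-04  5.49387451e-04] 0.08700682335215333
{'fx': 392.38954113832415, 'fy': 392.38954113832415, 'cx': 251.26935936600555, 'cy': 193.17436044910497, 'position': array([1.07406386, 0.34792657, 0.79970442]), 'orientation': array([ 0.43938434,  0.83307134, -0.29426479, -0.16230153])}
{'fx': 464.81766580431565, 'fy': 464.81766580431565, 'cx': 246.5126225017364, 'cy': 183.4811364767266, 'position': array([0.39325319, 0.01416651, 1.10479809]), 'orientation': array([-0.69925333,  0.70892467, -0.06576942,  0.06438155])}
scene red2 [169 101  26   7  77] [182. 104.] [ 0.441 -0.306  0.103]
scene red2 [355 185  28  10 134] [369. 190.] [0.435 0.253 0.104]
scene red2 [256 210  30  16 145] [271. 217.] [0.631 0.108 0.104]
scene orange [39  8 19 14 96] [48. 15.] [ 0.122 -1.398 -0.086]
scene orange [445  13  20  11 118] [455.  18.] [-2.32e+00 -2.00e-03 -6.89e-01]
scene orange [195  98  28  46 696] [208. 123.] [ 0.406 -0.245  0.029]
scene orange [208 163  12  10  51] [214. 167.] [ 0.559 -0.106  0.068]
scene orange [294 220  1
[... 1095 characters left out ...]
 [96. 81.] [0.863 0.382 0.01 ]
top yellow [499  84  10  12  84] [503.  90.] [ 0.824 -0.628  0.014]
top yellow [493 158  11  10  94] [498. 163.] [ 0.639 -0.597  0.014]
top yellow [310 160  22  30 196] [321. 174.] [ 0.598 -0.153  0.105]
top yellow [176 181  12  12  71] [181. 186.] [0.582 0.159 0.071]
top yellow [182 190  20  20 173] [192. 200.] [0.55  0.133 0.069]
top yellow [294 190  16  29 254] [300. 205.] [ 0.529 -0.108  0.069]
top yellow [  0 281   7   9  41] [  3. 285.] [0.367 0.574 0.009]
top green [478  87  11  11  80] [483.  92.] [ 0.818 -0.578  0.015]
top green [503 102   9  11  70] [507. 107.] [ 0.779 -0.633  0.014]
top green [  87  251   69   61 1755] [121. 280.] [0.375 0.287 0.041]
```

```bash
python3 - <<'E'
from h import *
d=np.load('s.npz');save('top2.png',cv2.resize(d['b'],(800,600),interpolation=cv2.INTER_CUBIC))
save('crop.png',cv2.resize(d['b'][130:240,150:340],(800,463),interpolation=cv2.INTER_CUBIC))
E
```

```text
(no output)
```

View pics/top2.png

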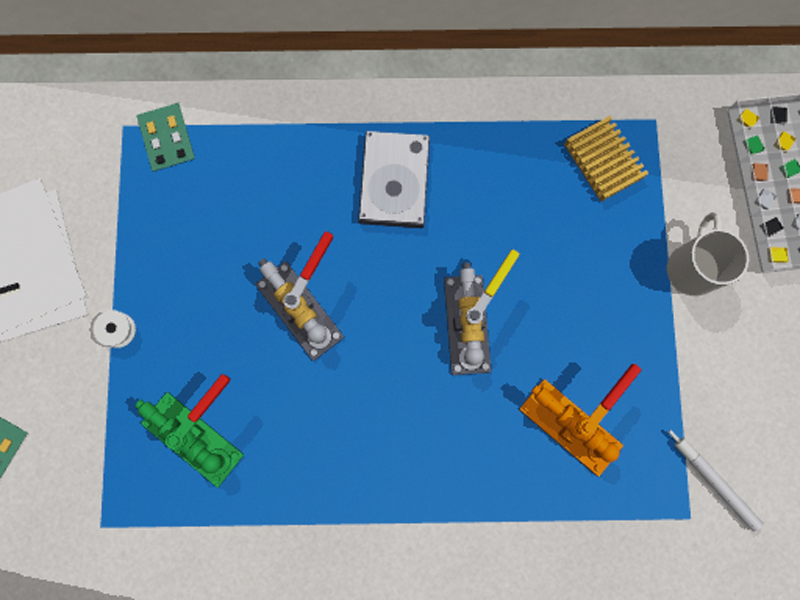

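View pics/crop.png

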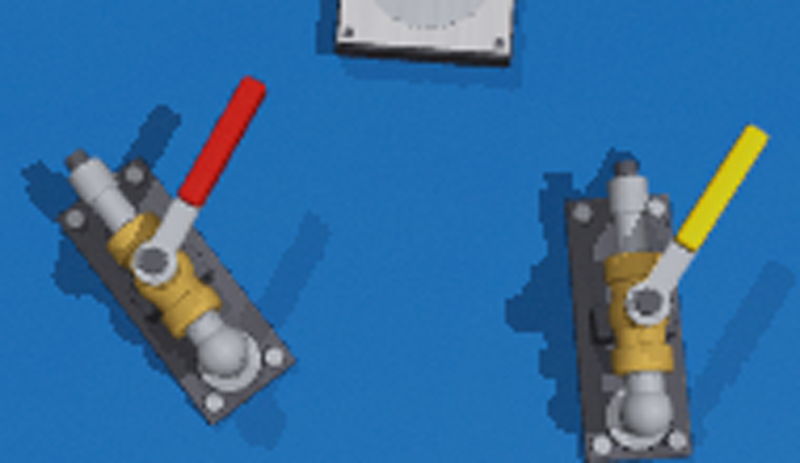

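View pics/scene.png

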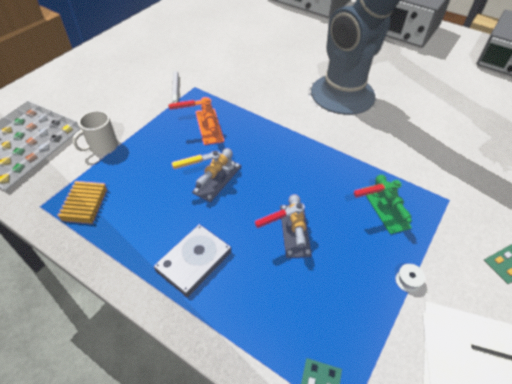

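Possible targets in the top picture (512 px): the red lever on the metal tap (202,163), the red lever on the green tap (133,254), the red lever on the orange tap (397,247), and the yellow-lever tap (321,174). I choose the metal tap at (202,163), and the crop confirms it. Its lever points up-right and must turn anticlockwise to lie over the upper-left (narrow) pipe end.

```bash
cat > m.py <<'E'
from h import *
def lever(im,w,box,hs):
    h=cv2.cvtColor(im,cv2.COLOR_RGB2HSV);m=np.zeros(h.shape[:2],bool)
    for a,b in hs:m|=cv2.inRange(h,(a,120,70),(b,255,255))>0
    x0,y0,x1,y1=box;k=np.zeros_like(m);k[y0:y1,x0:x1]=1
    p=w[m&k];p=p[(p[:,2]>.098)&(p[:,2]<.115)][:,:2]
    (c,s,a)=cv2.minAreaRect(p.astype(np.float32)*1000)
    e=np.linalg.svd(p-p.mean(0),full_matrices=False)[2][0]
    t=(p-p.mean(0))@e
    return np.array(c)/1000,np.array(s),e,(t.min(),t.max()),len(p)
E
python3 - <<'E'
from m import *
d=np.load('s.npz');b,w=d['b'],d['wb']
c,s,e,t,n=lever(b,w,(150,130,260,240),[(0,6),(174,180)]);e=e*np.sign(e[0])
ax=c-.0725*e;print('red c',c,s,e,np.degrees(np.arctan2(e[1],e[0])),t,n,'axis',ax,'grip',ax+.08*e)
c2,s2,e2,_,_=lever(b,w,(290,140,350,200),[(20,34)]);print('yel',c2,s2,e2*np.sign(e2[0]))
# stem disc: points z>.085 near axis, not red
q=w[130:240,150:260].reshape(-1,3)
k=(np.hypot(*(q[:,:2]-ax).T)<.02)&(q[:,2]>.085);print('stem',q[k].mean(0),q[k].max(0),q[k].min(0))
# base plate
k=(q[:,2]>.005)&(q[:,2]<.012)&(np.hypot(*(q[:,:2]-ax).T)<.1)
print('plate',cv2.minAreaRect(q[k][:,:2].astype(np.float32)*1000))
k=(q[:,2]>.05)&(q[:,2]<.08)&(np.hypot(*(q[:,:2]-ax).T)<.1);P=q[k][:,:2];v=np.linalg.svd(P-P.mean(0),full_matrices=False)[2][0];print('pipe',v,np.degrees(np.arctan2(v[1],v[0])),P.mean(0))
print(R.from_quat(r.state()['tool_rot']).as_matrix().round(3))
E
```

```text
red c [0.62674982 0.10768713] [13.83934021 73.3598175 ] [ 0.87694522 -0.48059034] -28.723965014957415 (np.float64(-0.03682627204559278), np.float64(0.03653501302600163)) 200 axis [0.56317129 0.14252993] grip [0.63332691 0.10408271]
yel [ 0.59792413 -0.15296719] [13.04754543 73.80828857] [ 0.82709366 -0.56206412]
stem [0.5660947  0.14131534 0.10149566] [0.58171546 0.15492083 0.10876369] [0.5523888  0.12887553 0.09594308]
plate ((562.3362426757812, 141.984375), (196.95516967773438, 194.31639099121094), 9.511639595031738)
pipe [-0.79735012 -0.60351702] -142.87779717018975 [0.56530284 0.14459251]
[[ 0.292  0.956 -0.   ]
 [ 0.956 -0.292 -0.002]
 [-0.002  0.    -1.   ]]
```

Measurements:
- **Axis:** about (0.564, 0.142).
- **Lever:** at -29° in world.
- **Open direction:** about +37°, so roughly 66° of turning.

Plan: with the fingers shut, push the lever from its clockwise side. First I go above the start point.

```bash
python3 -m inch '[{"tx":-0.03,"ty":0.04},{"tx":-0.434,"ty":0.566},{"tx":-0.434,"ty":0.566},{"tx":-0.434,"ty":0.566},{"tx":-0.434,"ty":0.566},{"tx":-0.434,"ty":0.566},{"tx":-0.434,"ty":0.566},{"tx":-0.434,"ty":0.566},{"tx":-0.434,"ty":0.566},{"tx":-0.434,"ty":0.566},{"tx":-0.434,"ty":0.566},{"tx":-0.434,"ty":0.566},{"tx":-0.434,"ty":0.566},{"tx":-0.434,"ty":0.566},{"tx":-0.434,"ty":0.566},{"tx":-0.434,"ty":0.566},{"tx":-0.434,"ty":0.566},{"tx":-0.434,"ty":0.566},{"tx":-0.434,"ty":0.566},{"tx":-0.434,"ty":0.566}]' -1
python3 - <<'E'
from h import *
s=r.state();M=R.from_quat(s['tool_rot']).as_matrix();print(s['tool_pos'],M.round(3),s['opening'])
ax=np.array([.564,.142]);p0=s['tool_pos'];pr=None
for th,o in((-28.7,.045),(-28.7,.026),(-15,.024),(0,.024),(12,.024),(24,.024),(32,.024),(37,.024),(37,.020),(37,.06)):
    a=np.radians(th);u=np.array([np.cos(a),np.sin(a)]);n=np.array([-u[1],u[0]])
    t=ax+.08*u-o*n;print(th,o,t.round(3),(M.T@(np.r_[t,.085]-p0)).round(4))
E
```

```text
[0.1972584 0.6449931 0.2216001] [[ 0.292  0.956 -0.   ]
 [ 0.956 -0.292 -0.002]
 [-0.002  0.    -1.   ]] 0.08700682335215333
-28.7 0.045 [0.613 0.064] [-0.4338  0.567   0.1374]
-28.7 0.026 [0.622 0.081] [-0.4152  0.5709  0.1374]
-15 0.024 [0.635 0.098] [-0.3947  0.5786  0.1373]
0 0.024 [0.644 0.118] [-0.3731  0.5813  0.1373]
12 0.024 [0.647 0.135] [-0.3557  0.5794  0.1373]
24 0.024 [0.647 0.153] [-0.3391  0.5739  0.1372]
32 0.024 [0.645 0.164] [-0.3289  0.5684  0.1372]
37 0.024 [0.642 0.171] [-0.3229  0.5642  0.1372]
37 0.02 [0.64  0.174] [-0.3206  0.561   0.1372]
37 0.06 [0.664 0.142] [-0.3441  0.5934  0.1372]invalid input at $[0]: expected keys tx, ty, tz, wx, wy, wz
```

```bash
python3 -m inch '[{"tx":-0.03,"ty":0.04,"tz":0,"wx":0,"wy":0,"wz":0},{"tx":-0.06,"ty":0.08,"tz":0,"wx":0,"wy":0,"wz":0},{"tx":-0.08,"ty":0.105,"tz":0,"wx":0,"wy":0,"wz":0},{"tx":-0.10,"ty":0.13,"tz":0,"wx":0,"wy":0,"wz":0},{"tx":-0.12,"ty":0.155,"tz":0,"wx":0,"wy":0,"wz":0},{"tx":-0.14,"ty":0.18,"tz":0,"wx":0,"wy":0,"wz":0},{"tx":-0.165,"ty":0.21,"tz":0,"wx":0,"wy":0,"wz":0},{"tx":-0.19,"ty":0.245,"tz":0,"wx":0,"wy":0,"wz":0},{"tx":-0.215,"ty":0.28,"tz":0,"wx":0,"wy":0,"wz":0},{"tx":-0.24,"ty":0.31,"tz":0,"wx":0,"wy":0,"wz":0},{"tx":-0.265,"ty":0.345,"tz":0,"wx":0,"wy":0,"wz":0},{"tx":-0.29,"ty":0.38,"tz":0,"wx":0,"wy":0,"wz":0},{"tx":-0.315,"ty":0.41,"tz":0,"wx":0,"wy":0,"wz":0},{"tx":-0.34,"ty":0.445,"tz":0,"wx":0,"wy":0,"wz":0},{"tx":-0.365,"ty":0.48,"tz":0,"wx":0,"wy":0,"wz":0},{"tx":-0.39,"ty":0.51,"tz":0,"wx":0,"wy":0,"wz":0},{"tx":-0.41,"ty":0.535,"tz":0,"wx":0,"wy":0,"wz":0},{"tx":-0.425,"ty":0.555,"tz":0,"wx":0,"wy":0,"wz":0},{"tx":-0.434,"ty":0.567,"tz":0,"wx":0,"wy":0,"wz":0},{"tx":-0.434,"ty":0.567,"tz":0,"wx":0,"wy":0,"wz":0}]' -1
```

```text
time: 1.77
tool_pos: [0.614, 0.0599, 0.222]
tool_rot: [0.806, 0.592, -0.001, 0.001]
wrist_force: [-0.3, -1.1, 0.1]
opening: 0.0003
```

```bash
python3 -m inch '[{"tx":0,"ty":0,"tz":0.03,"wx":0,"wy":0,"wz":0},{"tx":0,"ty":0,"tz":0.06,"wx":0,"wy":0,"wz":0},{"tx":0,"ty":0,"tz":0.085,"wx":0,"wy":0,"wz":0},{"tx":0,"ty":0,"tz":0.11,"wx":0,"wy":0,"wz":0},{"tx":0,"ty":0,"tz":0.125,"wx":0,"wy":0,"wz":0},{"tx":0,"ty":0,"tz":0.135,"wx":0,"wy":0,"wz":0},{"tx":0,"ty":0,"tz":0.137,"wx":0,"wy":0,"wz":0},{"tx":0,"ty":0,"tz":0.137,"wx":0,"wy":0,"wz":0},{"tx":0,"ty":0,"tz":0.137,"wx":0,"wy":0,"wz":0}]'
python3 - <<'E'
from h import *
s=r.state();M=R.from_quat(s['tool_rot']).as_matrix();print(s['tool_pos'],s['wrist_force'])
ax=np.array([.564,.142]);p0=s['tool_pos']
for th,o in((-28.7,.045),(-28.7,.026),(-20,.024),(-10,.024),(0,.024),(10,.024),(20,.024),(28,.024),(34,.024),(37,.024),(37,.018),(37,.06)):
    a=np.radians(th);u=np.array([np.cos(a),np.sin(a)]);n=np.array([-u[1],u[0]])
    t=ax+.08*u-o*n;print(th,o,t.round(3),(M.T@(np.r_[t,.085]-p0)).round(4))
im,_=camera('scene');save('down.png',cv2.resize(im[100:300,150:400],(800,640))[:600])
E
```

```text
time: 2.52
tool_pos: [0.6133, 0.0652, 0.0866]
tool_rot: [0.804, 0.595, 0.001, 0.0]
wrist_force: [-0.6, 0.3, -0.8]
opening: 0.0004
[0.61332528 0.0652184  0.08655039] [-0.56936079  0.33794152 -0.75988042]
-28.7 0.045 [0.613 0.064] [-0.0013 -0.0004  0.0015]
-28.7 0.026 [0.622 0.081] [0.0173 0.0035 0.0016]
-20 0.024 [0.631 0.092] [0.0308 0.009  0.0016]
-10 0.024 [0.639 0.104] [0.0449 0.0127 0.0016]
0 0.024 [0.644 0.118] [0.0594 0.0139 0.0016]
10 0.024 [0.647 0.132] [0.0739 0.0126 0.0016]
20 0.024 [0.647 0.147] [0.088  0.0088 0.0017]
28 0.024 [0.646 0.158] [0.0986 0.004  0.0017]
34 0.024 [0.644 0.167] [ 0.1061 -0.0006  0.0017]
37 0.024 [0.642 0.171] [ 0.1096 -0.0031  0.0017]
37 0.018 [0.639 0.176] [ 0.1131 -0.008   0.0017]
37 0.06 [0.664 0.142] [0.0884 0.026  0.0017]
```

View pics/down.png

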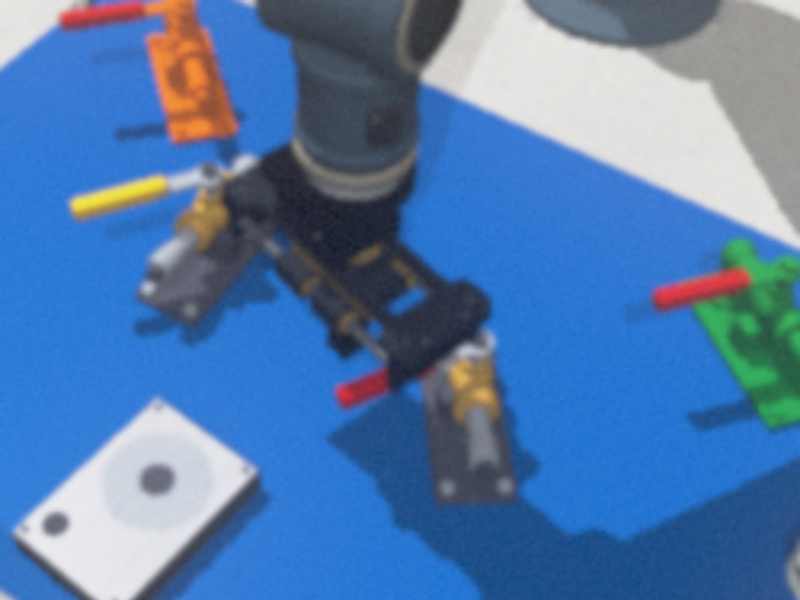

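The crop shows the gripper low beside the red lever (tip at about (360,390)), on the yellow-tap side. The yellow lever, at (120,195), is clear of it. Next I push along the arc.

```bash
python3 -m inch '[{"tx":0.009,"ty":0.002,"tz":0,"wx":0,"wy":0,"wz":0},{"tx":0.017,"ty":0.0035,"tz":0,"wx":0,"wy":0,"wz":0},{"tx":0.024,"ty":0.006,"tz":0,"wx":0,"wy":0,"wz":0},{"tx":0.031,"ty":0.009,"tz":0,"wx":0,"wy":0,"wz":0},{"tx":0.038,"ty":0.011,"tz":0,"wx":0,"wy":0,"wz":0},{"tx":0.045,"ty":0.0127,"tz":0,"wx":0,"wy":0,"wz":0},{"tx":0.052,"ty":0.0135,"tz":0,"wx":0,"wy":0,"wz":0},{"tx":0.059,"ty":0.014,"tz":0,"wx":0,"wy":0,"wz":0},{"tx":0.066,"ty":0.0135,"tz":0,"wx":0,"wy":0,"wz":0},{"tx":0.074,"ty":0.0126,"tz":0,"wx":0,"wy":0,"wz":0},{"tx":0.081,"ty":0.011,"tz":0,"wx":0,"wy":0,"wz":0},{"tx":0.088,"ty":0.009,"tz":0,"wx":0,"wy":0,"wz":0},{"tx":0.093,"ty":0.0065,"tz":0,"wx":0,"wy":0,"wz":0},{"tx":0.0985,"ty":0.004,"tz":0,"wx":0,"wy":0,"wz":0},{"tx":0.0985,"ty":0.004,"tz":0,"wx":0,"wy":0,"wz":0},{"tx":0.0985,"ty":0.004,"tz":0,"wx":0,"wy":0,"wz":0}]'
python3 - <<'E'
from m import *
s=r.state();print(s['tool_pos'],s['wrist_force'])
for n,box in(('top',(130,130,260,240)),('scene',(220,180,345,250))):
    im,w=cloud(n)
    try:
        c,sz,e,t,k=lever(im,w,box,[(0,6),(174,180)]);print(n,c,sz,np.degrees(np.arctan2(e[1],e[0])),k,np.degrees(np.arctan2(*(c-[.564,.142])[::-1])))
    except Exception as x:print(n,x)
E
```

```text
time: 3.9
tool_pos: [0.6459, 0.1585, 0.0855]
tool_rot: [0.804, 0.595, 0.001, 0.0]
wrist_force: [-0.8, -0.4, -0.8]
opening: 0.0009
[0.6458796  0.15852278 0.08551478] [-0.79488538 -0.38209629 -0.76997653]
top index 0 is out of bounds for axis 0 with size 0
scene [0.64917462 0.1817803 ] [37.65770721 10.54315853] 24.261911896269243 40 25.034648652017033m.py:8: RuntimeWarning: Mean of empty slice.
  e=np.linalg.svd(p-p.mean(0),full_matrices=False)[2][0]
  ret = um.true_divide(
```

```bash
python3 -m inch '[{"tx":0.004,"ty":-0.0025,"tz":0,"wx":0,"wy":0,"wz":0},{"tx":0.0075,"ty":-0.0045,"tz":0,"wx":0,"wy":0,"wz":0},{"tx":0.011,"ty":-0.007,"tz":0,"wx":0,"wy":0,"wz":0},{"tx":0.012,"ty":-0.008,"tz":0,"wx":0,"wy":0,"wz":0},{"tx":0.012,"ty":-0.008,"tz":0,"wx":0,"wy":0,"wz":0},{"tx":0.012,"ty":-0.008,"tz":0,"wx":0,"wy":0,"wz":0}]'
python3 -m inch '[{"tx":0.001,"ty":-0.0015,"tz":0,"wx":0,"wy":0,"wz":0},{"tx":0.002,"ty":-0.003,"tz":0,"wx":0,"wy":0,"wz":0},{"tx":0.002,"ty":-0.003,"tz":0,"wx":0,"wy":0,"wz":0},{"tx":0.002,"ty":-0.003,"tz":0,"wx":0,"wy":0,"wz":0}]'
```

```text
time: 4.5
tool_pos: [0.6411, 0.1722, 0.0856]
tool_rot: [0.804, 0.595, 0.0, -0.0]
wrist_force: [-1.2, -1.7, -0.3]
opening: 0.0005
time: 4.83
tool_pos: [0.6401, 0.1735, 0.0857]
tool_rot: [0.804, 0.595, 0.001, 0.001]
wrist_force: [2.1, -4.6, -1.8]
opening: 0.0004
```

```bash
python3 -m inch '[{"tx":0.001,"ty":-0.0015,"tz":0,"wx":0,"wy":0,"wz":0},{"tx":0.002,"ty":-0.003,"tz":0,"wx":0,"wy":0,"wz":0},{"tx":0.002,"ty":-0.003,"tz":0,"wx":0,"wy":0,"wz":0},{"tx":0.002,"ty":-0.003,"tz":0,"wx":0,"wy":0,"wz":0}]'
python3 -m inch '[{"tx":0.001,"ty":-0.0015,"tz":0,"wx":0,"wy":0,"wz":0},{"tx":0.002,"ty":-0.003,"tz":0,"wx":0,"wy":0,"wz":0},{"tx":0.002,"ty":-0.003,"tz":0,"wx":0,"wy":0,"wz":0},{"tx":0.002,"ty":-0.003,"tz":0,"wx":0,"wy":0,"wz":0}]'
```

```text
time: 5.17
tool_pos: [0.6398, 0.1737, 0.0859]
tool_rot: [0.805, 0.594, 0.002, 0.003]
wrist_force: [6.2, -7.5, -3.4]
opening: 0.0003
time: 5.5
tool_pos: [0.6396, 0.1739, 0.0861]
tool_rot: [0.805, 0.593, 0.002, 0.005]
wrist_force: [11.0, -11.5, -5.9]
opening: 0.0005
```

The lever is at the stop: force rose to 16 N with no further motion. I back off, lift and clear the view.

```bash
python3 -m inch '[{"tx":-0.01,"ty":0.015,"tz":0,"wx":0,"wy":0,"wz":0},{"tx":-0.02,"ty":0.03,"tz":0,"wx":0,"wy":0,"wz":0},{"tx":-0.028,"ty":0.042,"tz":0,"wx":0,"wy":0,"wz":0},{"tx":-0.028,"ty":0.042,"tz":0,"wx":0,"wy":0,"wz":0},{"tx":-0.028,"ty":0.042,"tz":-0.03,"wx":0,"wy":0,"wz":0},{"tx":-0.028,"ty":0.042,"tz":-0.06,"wx":0,"wy":0,"wz":0},{"tx":-0.028,"ty":0.042,"tz":-0.09,"wx":0,"wy":0,"wz":0},{"tx":-0.028,"ty":0.042,"tz":-0.12,"wx":0,"wy":0,"wz":0},{"tx":-0.028,"ty":0.042,"tz":-0.14,"wx":0,"wy":0,"wz":0},{"tx":-0.028,"ty":0.042,"tz":-0.14,"wx":0,"wy":0,"wz":0}]' &&
python3 -m inch '[{"tx":0.02,"ty":-0.025,"tz":0,"wx":0,"wy":0,"wz":0},{"tx":0.04,"ty":-0.05,"tz":0,"wx":0,"wy":0,"wz":0},{"tx":0.06,"ty":-0.08,"tz":0,"wx":0,"wy":0,"wz":0},{"tx":0.08,"ty":-0.11,"tz":0,"wx":0,"wy":0,"wz":0},{"tx":0.10,"ty":-0.14,"tz":0,"wx":0,"wy":0,"wz":0},{"tx":0.12,"ty":-0.17,"tz":0,"wx":0,"wy":0,"wz":0},{"tx":0.14,"ty":-0.20,"tz":0,"wx":0,"wy":0,"wz":0},{"tx":0.16,"ty":-0.23,"tz":0,"wx":0,"wy":0,"wz":0},{"tx":0.18,"ty":-0.26,"tz":0,"wx":0,"wy":0,"wz":0},{"tx":0.20,"ty":-0.29,"tz":0,"wx":0,"wy":0,"wz":0},{"tx":0.22,"ty":-0.32,"tz":0,"wx":0,"wy":0,"wz":0},{"tx":0.24,"ty":-0.35,"tz":0,"wx":0,"wy":0,"wz":0},{"tx":0.26,"ty":-0.38,"tz":0,"wx":0,"wy":0,"wz":0},{"tx":0.28,"ty":-0.41,"tz":0,"wx":0,"wy":0,"wz":0},{"tx":0.29,"ty":-0.44,"tz":0,"wx":0,"wy":0,"wz":0},{"tx":0.30,"ty":-0.46,"tz":0,"wx":0,"wy":0,"wz":0},{"tx":0.30,"ty":-0.47,"tz":0,"wx":0,"wy":0,"wz":0},{"tx":0.30,"ty":-0.47,"tz":0,"wx":0,"wy":0,"wz":0},{"tx":0.30,"ty":-0.47,"tz":0,"wx":0,"wy":0,"wz":0}]'
python3 - <<'E'
from m import *
im,w=cloud('top');save('end.png',cv2.resize(im[60:260,80:420],(800,470)))
c,sz,e,t,k=lever(im,w,(130,130,260,230),[(0,6),(174,180)]);e*=np.sign(e[0]);print(c,sz,np.degrees(np.arctan2(e[1],e[0])),'axis',c-.0725*e)
c,sz,e,t,k=lever(im,w,(290,140,350,200),[(20,34)]);print('yel',c,e)
d=np.load('s.npz')['b']
print('drive/yellow diff',[int((np.abs(im[y0:y1,x0:x1].astype(int)-d[y0:y1,x0:x1]).max(2)>60).sum()) for x0,y0,x1,y1 in((225,75,280,150),(280,155,340,245))])
E
```

```text
time: 6.33
tool_pos: [0.6684, 0.1435, 0.2315]
tool_rot: [0.803, 0.595, 0.005, 0.001]
wrist_force: [1.2, 0.3, 0.5]
opening: 0.0004
time: 7.92
tool_pos: [0.3045, 0.5643, 0.2251]
tool_rot: [0.804, 0.595, -0.0, 0.0]
wrist_force: [-0.0, -0.4, 0.6]
opening: 0.0004
[0.62128571 0.18639975] [74.21310425 12.71225357] 36.81872511425911 axis [0.56324688 0.14295157]
yel [ 0.59812634 -0.15325696] [-0.82809172  0.56059263]
drive/yellow diff [0, 0]
```

View pics/end.png

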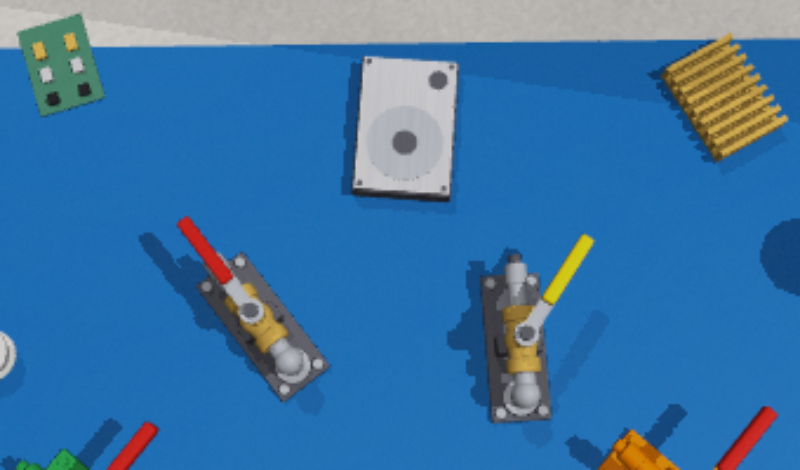

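The red lever, from (185,222) to (250,310), lies in line with the pipe over the outlet at 36.8° (pipe about 37°). The yellow lever and the drive are unchanged, and the arm is clear.

```bash
python3 -c "
from bench import r
print(r.close_job())"
```

```text
the job is handed in; nothing more can be done
None
```

I opened the red tap and handed the job in. I pushed its lever anticlockwise with the closed fingers, about 66°, until it met the open stop. There the force rose to about 16 N with no further movement. I then backed off and moved the arm clear, at 7.9 s of the 34 s allowed.

Last checks from the top camera:
- **Red lever:** it lies at 36.8°, against about 37° measured for the pipe, so it is in line over the outlet.
- **Yellow lever:** its measured position is the same as at the start to within 0.3 mm.
- **Hard drive:** the picture of it shows no change from the start.
- **Robot:** it is touching nothing.

One mid-push check from the top camera failed because the gripper hid the lever. The scene camera gave about 25° at that point, against about 28° intended. No other check failed or disagreed.

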